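# Uncover the specimen, hang up its dark cover and aim the lamp at the dish

### The job

Get the specimen ready to photograph: lift the black dark cover off the dish by its orange loop, stand it on the blue mat and let go, then take it again by its sides and hang it by the loop on the red hook, keeping it upright all the time. Swivel and tilt the blue lamp by its orange bar so that it points straight at the middle of the dish in the white nest. Leave the bottle, tip box, canister and jar where they are.

Things in the scene. Friction and masses are not known exactly. Their poses are not given: they have to be found in the camera images.
- nest: White fixed specimen nest: base plate 130 x 100 x 12 mm (x, y, z) with two upright cheeks along its x, 100 mm long, 8 mm thick, from 12 to 77 mm above the table, inner faces 70 mm apart (at y = -35 and +35 mm). Both x ends are open. Origin: centre of the underside.
- dish (a point): Centre of the top of the fixed glass dish with a red disc (40 mm across, 12 mm tall) in the middle of the nest, 24 mm above the table; the lamp must point here. At the start the cover stands over it.
- cover: Black hollow cover, open below, 90 x 62 x 45 mm (x, y, z), 3 mm walls, about 0.22 kg, with an orange loop on top. Origin: centre of its lower rim, z up. It starts over the dish on the nest's base, x along the cheeks, which rise 20 mm above its top: only the loop can be gripped there. Elsewhere grip it across its 62 mm width, near the top, loop between the fingers.
- loop (a point): Centre of the loop's straight top bar (bar 8 mm thick, along the cover's y), 36 mm above the cover's top and 81 mm above its origin. The opening below the bar is 38 mm wide (along y) and 32 mm high; it is passed through along the cover's x.
- mat: Fixed blue mat, 150 x 130 x 3 mm (x, y, z), origin at the centre of its underside.
- hook: Fixed hook stand; its red 8 mm wire hook points along its own -x (towards the robot). Origin on the table. Post 16 mm thick, 178 mm high at x = 100 mm on a plate 90 x 100 x 12 mm centred at x = 95 mm. The wire's centre line is 170 mm high from x = 0 to 22 mm, rising 7 mm to the tip at x = -14 mm and 6 mm to the post.
- hook_seat (a point): Middle of the level part of the hook wire's centre line, 170 mm above the table, x = 10 mm in the stand's frame. A loop hung here has its bar's centre 8 mm above this point.
- lamp: Foot of the lamp: round steel foot 110 mm across with a post, fixed to the table. Origin: centre of its underside, on the swivel axis.
- lamp_swivel (a joint): Swivel of the lamp's yoke about the vertical axis through the foot, rad, counter-clockwise from above; at 0 the lamp faces along the foot's -x. Range -2.6 to 2.6, stays where left (about 0.25 N m).
- lamp_tilt (a joint): Tilt of the lamp's head about the yoke's level axis, rad; 0 looks level, positive looks down. Range -0.6 to 1.0, stays where left (about 0.3 N m).
- lamp_head (a point): Centre of the lamp's blue head (28 x 120 x 80 mm), on both the swivel and the tilt axis, 200 mm above the table. Axes turn with the head: the lamp shines along its own -x (yellow face), y lies along the tilt axis, z up in the head.
- lamp_bar (a point): Middle of the orange round bar of 12 mm on the back of the head, parallel to the tilt axis, at x = +60, z = +68 mm in the head's frame; 76 mm free between its two struts, to be gripped from above.
- bottle: Bystander: clear round bottle with red cap, 60 mm across, 150 mm tall, origin at its foot.
- tipbox: Bystander: blue tip box, 75 x 85 x 72 mm, origin at its foot.
- canister: Bystander: grey canister, 64 mm across, 90 mm tall, origin at its foot.
- jar: Bystander: amber jar with white cap between mat and hook, 48 mm across, 70 mm tall, origin at its foot.
Things that resemble listed ones, but are neither listed nor needed, are in the scene too. What is shaped like the hook but green or pink is not meant.

How it is judged:
By the outcome, as a careful person would: the job done as asked, in the order asked, and still so for the second after the job is handed in, with the robot touching nothing.
It also fails if it takes over 72 s, if anything falls off the work surface, if the arm or the gripper's body presses on something with over 40 N, if the wrist force passes 120 N, or if a joint passes its speed limit or range.

### The arm

A 6-joint arm with a two-finger parallel gripper is mounted at the origin on the work surface. World frame = base frame: x ahead of the robot, y to its left, z up, the work surface at z = 0. Lengths are in m, angles in rad, forces in N, time in s.
With the tool pointing down it reaches from about 0.35 to 0.8 m from the base axis. Payload 7.3 kg.
Tool frame: the origin (TCP) lies between the finger pads; the fingertips stand 25 mm ahead of it and the grasp point (between the pads) lies 6 mm ahead of it (r.tip_extent is the distance from the TCP to the fingertips, in m); z points along the fingers, y is the line along which they close (so a half turn about z gives the same grasp; the last joint's range is limited). The gripper opens to 85 mm and grips with 20 to 120 N. Pads are 22 mm wide; open, the fingers measure 114 mm over their backs; the gripper's body (76 mm by 85 mm) begins 54 mm behind the grasp point. The pads swing forward as they close: fully open they stand 13 mm farther back than shut.
Start: joints at [0.999, 0.342, 1.524, -0, 1.275, -0.146], TCP at [0.217, 0.478, 0.256] pointing down, gripper open.
Joint ranges: [-2.53, 2.53], [-0.77, 2.02], [0.04, 2.7], [-1, 4.14], [0.28, 2.66], [-3.11, 3.11]. Speed limits (rad/s): [2.57, 2.57, 3.14, 3.14, 3.14, 3.14].

### API

Orientations are given as a unit quaternion [x, y, z, w].
In Python, from workcell import r, command_gripper, optics gives the robot as it stands. The module is installed in compiled form; this text tells all that it offers. Calls block until the motion is done:
- r.reach(position, orientation): joint-space move of the TCP to a pose.
- r.move_straight(position, orientation=None, speed=0.15, max_force=None): straight line of the TCP; orientation=None keeps the orientation; speed is the mean speed in m/s. With max_force (N) it stops when the force on the tool has changed by that much, and returns True; else False.
- r.movej(angles): joint-space move.
- command_gripper(opening, force=None): finger opening in m; force is the grip in N (None keeps the last); returns when the fingers have stopped.
- r.hold(seconds).
- r.solve_ik(position, orientation): joint angles nearest the present ones, or None.
- r.read_state(): the state.
- optics.get_image(name): name is "scene" or "side" or "wrist"; returns (picture, depth): 384x512x3 uint8, red, green, blue; 384x512 float32, m along the optical axis (not along the pixel's ray), 0 where there is no reading.
- optics.camera_model(name): a dict with "K" (3x3 intrinsics, pixels), "k1" (the pictures are not rectified: a ray, as slopes to the right and down, at radius r is drawn at 1 + k1 r^2 times it, then the intrinsics apply), "R" (3x3) and "t" (3): a world point X has camera coordinates R X + t; the wrist camera has in their place "tool_from_camera" (4x4, takes a point from camera to tool coordinates, whose origin is the TCP and whose axes are the flange's). Camera axes: x right, y down, z forward; pixel columns grow to the right and rows downward; lengths in m; the calibration is good to about 2 mm. A picture is of the moment at which its call begins: read the wrist's pose just before it. camera_model takes no time and is no camera call.
A pose or a line that the arm cannot do raises r.PlanningError and nothing moves.
- r.finish_job(): hands the job in; it is judged then, once.
The state is a dict: "time_s": time; "joint_positions": joint angles; "dq": joint speeds; "tau": joint torques, N m; "eef_pos": TCP position; "eef_rot": TCP orientation; "contact_force": force on the tool from outside, world axes, zero at the start; "torque": the same for the moment, N m; "grip_width": finger opening in m; "grip_force": force on a finger pad.
Only numpy, scipy, OpenCV 4.12 (cv2) and the standard library are available. Lean on these libraries where they do the work, as an engineer would, in place of code of your own. Each camera call takes 0.05 s, during which the arm holds its last target. There are 200 camera calls.

## Working session

There is one attempt and no reset: what is moved stays moved. The work goes in short steps, each a Python script; the robot and the scene stay as the last script left them, time stands still between calls to the robot, and variables do not carry over. Pictures are saved under pics/ and viewed, at most 10 in all, crops included, and the job is handed in when it is done.

```bash
mkdir -p pics
cat > h.py <<'E'
import numpy as np, cv2
from workcell import r, command_gripper, optics
def cloud(n):
    s=r.read_state(); im,d=optics.get_image(n); m=optics.camera_model(n); K=np.array(m["K"]); k1=m["k1"]
    h,w=d.shape; u,v=np.meshgrid(np.arange(w),np.arange(h))
    pts=np.stack([u,v],-1).reshape(-1,1,2).astype(float)
    xy=cv2.undistortPoints(pts,K,np.array([k1,0,0,0,0.])).reshape(h,w,2)
    P=np.concatenate([xy,np.ones((h,w,1))],-1)*d[...,None]
    if "R" in m: P=(P-np.array(m["t"]))@np.array(m["R"])
    else:
        from scipy.spatial.transform import Rotation as Ro
        T=np.array(m["tool_from_camera"]); P=P@T[:3,:3].T+T[:3,3]
        P=P@Ro.from_quat(s["eef_rot"]).as_matrix().T+np.array(s["eef_pos"])
    P[d==0]=np.nan
    return im,P
def save(im,f): cv2.imwrite(f,cv2.cvtColor(im,cv2.COLOR_RGB2BGR))
E
python3 - <<'E'
from h import *
out=[]
for n in("scene","side"):
    im,P=cloud(n); np.savez("%s0.npz"%n,im=im,P=P); save(cv2.resize(im,(800,600)),"pics/%s0.png"%n)
    m=optics.camera_model(n); print(n,-np.array(m["R"]).T@np.array(m["t"]))
print(r.read_state())
E
```

```text
scene [ 1.02075409 -0.38280805  1.09381796]
side [ 0.02119312 -0.65608198  0.69109132]
{'time_s': 0.1, 'joint_positions': array([ 9.98993982e-01,  3.42631370e-01,  1.52487507e+00, -8.12061484e-07,
        1.27537121e+00, -1.45980926e-01]), 'dq': array([ 0.00045552, -0.00262512, -0.00160495, -0.0009233 , -0.00164782,
       -0.00035712]), 'tau': array([ 2.09071492e-03, -4.34445333e+01, -2.46491396e+01, -1.45193881e-04,
        4.64425801e-03,  2.32941005e-05]), 'eef_pos': array([0.2166706 , 0.47787974, 0.25572288]), 'eef_rot': array([ 2.11305617e-01,  9.77419830e-01, -6.01697327e-04, -2.25304728e-04]), 'contact_force': array([-1.00044295,  0.3164141 , -0.5467328 ]), 'torque': array([ 0.01425537, -0.03071016,  0.0051118 ]), 'grip_force': 0.0, 'grip_width': 0.08523929496715198}
```

View pics/scene0.png

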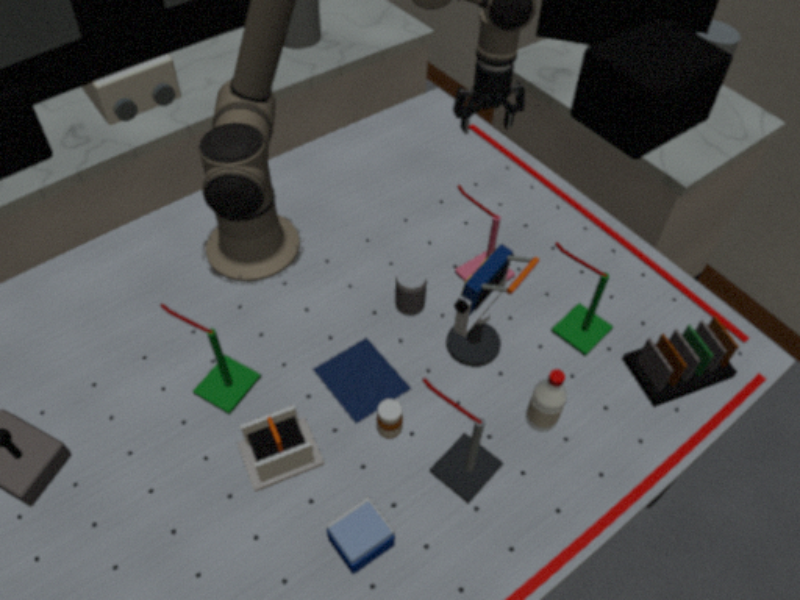

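View pics/side0.png

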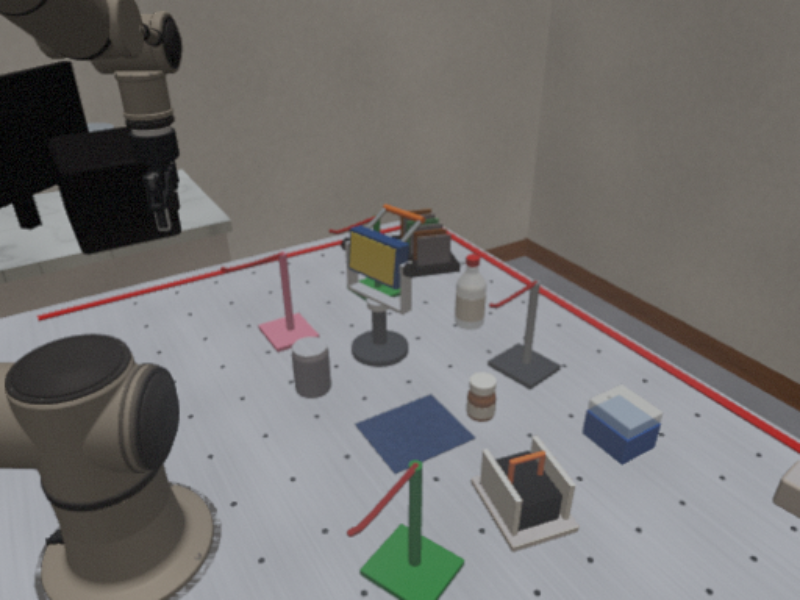

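The scene view shows the nest with cover and orange loop at (278,445), mat (362,380) and lamp (480,300). Four things are hook-shaped: green (227,380), green (590,320), pink (490,260) and grey (470,465). Only the grey stand with the red wire at (455,400) fits: it isn't green or pink, and the jar at (390,417) lies between it and the mat. I'll confirm that with a crop and measure at the same time.

```bash
cat > m.py <<'E'
import numpy as np, cv2
D={n:np.load(n+"0.npz") for n in("scene","side")}
def hsv(im): return cv2.cvtColor(im,cv2.COLOR_RGB2HSV).astype(int)
def reg(n,box,f,zr=(-1,1)):
    im,P=D[n]["im"],D[n]["P"]; H=hsv(im); m=f(H[...,0],H[...,1],H[...,2])&(P[...,2]>zr[0])&(P[...,2]<zr[1])
    s=1.5625; x0,y0,x1,y1=[int(b/s) for b in box]; k=np.zeros_like(m);k[y0:y1,x0:x1]=1; m&=k
    return P[m]
def desc(t,Q):
    if len(Q)<4: print(t,len(Q)); return
    xy=Q[:,:2].astype(np.float32); (c,sz,a)=cv2.minAreaRect(xy)
    print(t,len(Q),"med",np.median(Q,0).round(4),"z5-95",np.percentile(Q[:,2],[5,95]).round(3),"rect",np.round(c,4),np.round(sz,3),round(a,1))
org=lambda h,s,v:(h>3)&(h<20)&(s>130)&(v>100)
red=lambda h,s,v:((h<8)|(h>172))&(s>110)&(v>60)
blue=lambda h,s,v:(h>100)&(h<130)&(s>90)
yel=lambda h,s,v:(h>20)&(h<35)&(s>80)
dark=lambda h,s,v:(v<75)
white=lambda h,s,v:(v>130)&(s<60)
anyc=lambda h,s,v:v>=0
for n,B in(("scene",dict(loop=(255,405,300,460),nest=(230,400,330,495),mat=(305,330,420,425),wire=(415,370,490,430),plate=(420,425,510,505),bar=(500,250,545,300),head=(455,240,520,315),foot=(440,310,510,370),jar=(370,390,410,445),bottle=(520,360,570,435),can=(390,260,435,320),tip=(320,490,400,575))),
 ("side",dict(loop=(500,445,555,485),nest=(465,430,585,550),mat=(350,390,480,470),wire=(485,275,540,315),plate=(480,340,565,390),bar=(375,200,430,225),head=(335,220,415,300),foot=(345,325,415,370),jar=(460,365,500,425),bottle=(450,250,490,330),can=(285,330,335,400),tip=(580,380,665,465)))):
    print(n); g=lambda k,f,z=(-1,1):desc(k,reg(n,B[k],f,z))
    g("loop",org,(.05,.2)); g("nest_base",anyc,(.006,.018)); g("cheektop",white,(.072,.084)); g("covertop",dark,(.05,.065)); g("mat",blue,(-.01,.02)); g("wire",red,(.14,.2)); g("plate",anyc,(.006,.018)); g("post",anyc,(.03,.14)) if 0 else None
    g("bar",org,(.2,.35)); g("head",blue,(.12,.3)); g("face",yel,(.12,.3)) if 0 else None; desc("face",reg(n,B["head"],yel,(.12,.3))); g("foot",anyc,(.006,.025))
    for k,z in(("jar",(.06,.08)),("bottle",(.02,.2)),("can",(.08,.1)),("tip",(.062,.08))): g(k,anyc,z)
E
python3 m.py
python3 - <<'E'
import numpy as np,cv2
a=np.load('scene0.npz')['im'][225:330,255:335]; b=np.load('side0.npz')['im'][165:265,300:380]
f=lambda x:cv2.resize(x,(395,500),interpolation=cv2.INTER_CUBIC)
cv2.imwrite('pics/hook.png',np.hstack([f(a),f(b)])[...,::-1])
E
```

```text
scene
loop 48 med [ 0.4825 -0.2157  0.0966] z5-95 [0.091 0.1  ] rect [ 0.4821 -0.2156] [0.007 0.048] 78.5Traceback (most recent call last):
  File "m.py", line 22, in <module>
    g("loop",org,(.05,.2)); g("nest_base",anyc,(.006,.018)); g("cheektop",white,(.072,.084)); g("covertop",dark,(.05,.065)); g("mat",blue,(-.01,.02)); g("wire",red,(.14,.2)); g("plate",anyc,(.006,.018)); g("post",anyc,(.03,.14)) if 0 else None
                            ~^^^^^^^^^^^^^^^^^^^^^^^^^^^^^^
  File "m.py", line 21, in <lambda>
    print(n); g=lambda k,f,z=(-1,1):desc(k,reg(n,B[k],f,z))
                                                 ~^^^
KeyError: 'nest_base'
```

View pics/hook.png

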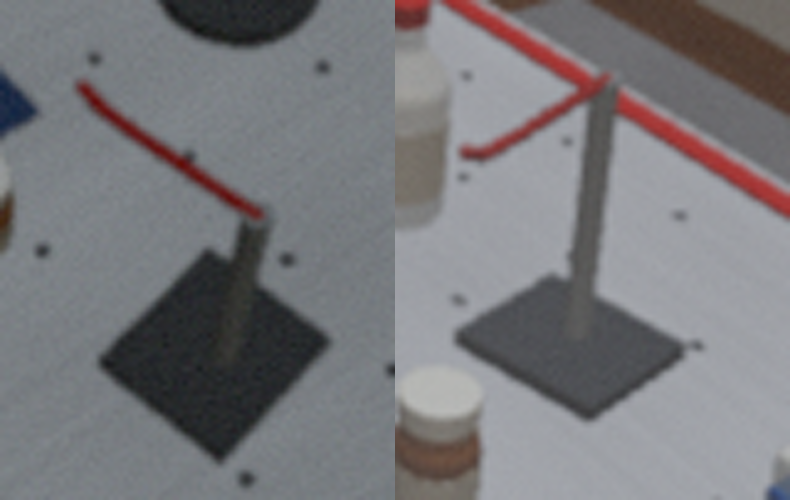

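The crop shows a grey post and plate with a red wire running from the tip at upper left (80,88) to the post top (260,212). This is the right hook. I'll fix the region keys and finish measuring.

```bash
sed -i 's/B\[k\],f,z/B[{"nest_base":"nest","cheektop":"nest","covertop":"nest"}.get(k,k)],f,z/; s/^    xy=Q/    Q=Q[np.all(np.abs(Q-np.median(Q,0))<.12,1)]; xy=Q/' m.py
cat >> m.py <<'E'
    # line fits (direction) for wire, bar, loop
    for k,f,z in(("wire",red,(.14,.2)),("bar",org,(.2,.35)),("loop",org,(.05,.2)),("face",yel,(.1,.3))):
        Q=reg(n,B["head" if k=="face" else k],f,z)
        if len(Q)<4: continue
        c=np.median(Q,0); Q=Q[np.linalg.norm(Q-c,axis=1)<.1]; c=Q.mean(0); U,S,V=np.linalg.svd(Q-c); t=(Q-c)@V[0]
        print(" fit",k,c.round(4),"dirs",V[0].round(3),V[2].round(3),"ends",(c+V[0]*np.percentile(t,1)).round(4),(c+V[0]*np.percentile(t,99)).round(4))
E
python3 m.py
```

```text
scene
loop 48 med [ 0.4825 -0.2157  0.0966] z5-95 [0.091 0.1  ] rect [ 0.4821 -0.2156] [0.007 0.048] 78.5
nest_base 492 med [ 0.5111 -0.2378  0.0122] z5-95 [0.007 0.016] rect [ 0.4803 -0.2195] [0.149 0.178] 71.6
cheektop 149 med [ 0.4548 -0.2153  0.0779] z5-95 [0.075 0.08 ] rect [ 0.4821 -0.2162] [0.1   0.088] 79.2
covertop 559 med [ 0.4783 -0.2188  0.0571] z5-95 [0.054 0.06 ] rect [ 0.4775 -0.2153] [0.09  0.062] 78.2
mat 1639 med [ 0.4395 -0.0085  0.0029] z5-95 [-0.001  0.007] rect [ 0.4376 -0.0062] [0.126 0.146] 89.5
wire 90 med [0.6521 0.0238 0.1765] z5-95 [0.172 0.181] rect [0.6516 0.0239] [0.114 0.008] 11.2
plate 969 med [0.7061 0.0271 0.0121] z5-95 [0.008 0.016] rect [0.7133 0.0278] [0.132 0.15 ] 37.4
bar 93 med [0.5704 0.2404 0.2659] z5-95 [0.263 0.269] rect [0.5698 0.2414] [0.013 0.092] 18.9
head 437 med [0.5157 0.2092 0.2388] z5-95 [0.212 0.243] rect [0.5108 0.2213] [0.028 0.121] 15.4
face 4 med [0.5325 0.1888 0.2066] z5-95 [0.2   0.217] rect [0.5278 0.2009] [0.009 0.109] 8.4
foot 613 med [0.5204 0.2054 0.0165] z5-95 [0.01  0.022] rect [0.5092 0.2154] [0.115 0.098] 54.7
jar 
[... 2269 characters left out ...]
0.082 0.093] rect [0.3466 0.1827] [0.062 0.059] 63.2
tip 833 med [ 0.6928 -0.1967  0.0722] z5-95 [0.065 0.074] rect [ 0.699  -0.1918] [0.086 0.076] 89.3
 fit wire [0.6541 0.024  0.1765] dirs [-0.978 -0.206 -0.035] [-0.068  0.47  -0.88 ] ends [0.7016 0.034  0.1782] [0.5958 0.0117 0.1744]
 fit bar [0.5677 0.2354 0.2641] dirs [ 0.297 -0.955  0.012] [-0.869 -0.265  0.417] ends [0.554  0.2795 0.2636] [0.5801 0.1956 0.2646]
 fit loop [ 0.4793 -0.2159  0.0925] dirs [-0.972  0.215  0.098] [ 0.208  0.975 -0.077] ends [ 0.5054 -0.2217  0.0899] [ 0.4553 -0.2106  0.0949]
 fit face [0.4903 0.2177 0.2033] dirs [ 0.277 -0.961  0.009] [ 0.955  0.274 -0.113] ends [0.4753 0.2698 0.2028] [0.5044 0.1688 0.2037]
```

The measurements agree between the two views. Nest and loop are at (0.481,-0.216) with yaw 78.3°, mat at (0.437,-0.0065), hook origin at (0.608,0.016) with yaw 11.3°, and lamp at (0.5047,0.221) with the head's yaw 16.5° and tilt about -0.11. Heights are as expected: bar top 0.097, cheeks 0.077, wire top 0.174. Starting with the lift.

```bash
cat >> h.py <<'E'
from math import *
def q(deg):  # tool down, closing line (tool y) at this yaw
    from scipy.spatial.transform import Rotation as Ro
    a=radians(deg); y=np.array([cos(a),sin(a),0]); z=np.array([0,0,-1.]); return Ro.from_matrix(np.c_[np.cross(y,z),y,z]).as_quat()
def st(t=""):
    s=r.read_state(); print(t,"t",round(s["time_s"],2),"p",np.round(s["eef_pos"],4),"F",np.round(s["contact_force"],1),"w",round(s["grip_width"],4),"gf",round(s["grip_force"],1))
NEST=(.481,-.2157); MAT=(.437,-.0065); HO=np.array([.6085,.016]); HY=11.3
def hk(x): return HO+x*np.array([cos(radians(HY)),sin(radians(HY))])
E
python3 - <<'E'
from h import *
import m
p=r.read_state()["eef_pos"]
for nm,P,y in(("nest",(*NEST,.099),78.3),("matg",(*MAT,.1),HY),("side",(*MAT,.06),HY+90),("hook",(*hk(10),.16),HY+90),("hookS",(*hk(-70),.17),HY-90),("lampA",(.57,.2395,.27),16.5),("lampB",(.506,.251,.291),87)):
    print(nm,np.round(r.solve_ik(list(P),q(y)),2))
g=lambda h,s,v:(h>45)&(h<85)&(s>90)
m.desc("green",m.reg("side",(340,450,470,600),g)); m.desc("gwire",m.reg("side",(340,450,470,540),m.red))
r.move_straight([p[0],p[1],.40],speed=.3)
command_gripper(.05,40)
r.reach([*NEST,.20],q(78.3)); st("above")
r.move_straight([*NEST,.099],speed=.12,max_force=8); st("down")
command_gripper(.0,40); st("grip")
r.move_straight([*NEST,.125],speed=.06); st("lift")
im,P=cloud("side"); save(cv2.resize(im[240:360,250:400],(750,600)),"pics/lift.png")
E
```

```text
scene
loop 48 med [ 0.4825 -0.2157  0.0966] z5-95 [0.091 0.1  ] rect [ 0.4821 -0.2156] [0.007 0.048] 78.5
nest_base 492 med [ 0.5111 -0.2378  0.0122] z5-95 [0.007 0.016] rect [ 0.4803 -0.2195] [0.149 0.178] 71.6
cheektop 149 med [ 0.4548 -0.2153  0.0779] z5-95 [0.075 0.08 ] rect [ 0.4821 -0.2162] [0.1   0.088] 79.2
covertop 559 med [ 0.4783 -0.2188  0.0571] z5-95 [0.054 0.06 ] rect [ 0.4775 -0.2153] [0.09  0.062] 78.2
mat 1639 med [ 0.4395 -0.0085  0.0029] z5-95 [-0.001  0.007] rect [ 0.4376 -0.0062] [0.126 0.146] 89.5
wire 90 med [0.6521 0.0238 0.1765] z5-95 [0.172 0.181] rect [0.6516 0.0239] [0.114 0.008] 11.2
plate 969 med [0.7061 0.0271 0.0121] z5-95 [0.008 0.016] rect [0.7133 0.0278] [0.132 0.15 ] 37.4
bar 93 med [0.5704 0.2404 0.2659] z5-95 [0.263 0.269] rect [0.5698 0.2414] [0.013 0.092] 18.9
head 437 med [0.5157 0.2092 0.2388] z5-95 [0.212 0.243] rect [0.5108 0.2213] [0.028 0.121] 15.4
face 4 med [0.5325 0.1888 0.2066] z5-95 [0.2   0.217] rect [0.5278 0.2009] [0.009 0.109] 8.4
foot 613 med [0.5204 0.2054 0.0165] z5-95 [0.01  0.022] rect [0.5092 0.2154] [0.115 0.098] 54.7
jar 
[... 2696 characters left out ...]
loop [ 0.4793 -0.2159  0.0925] dirs [-0.972  0.215  0.098] [ 0.208  0.975 -0.077] ends [ 0.5054 -0.2217  0.0899] [ 0.4553 -0.2106  0.0949]
 fit face [0.4903 0.2177 0.2033] dirs [ 0.277 -0.961  0.009] [ 0.955  0.274 -0.113] ends [0.4753 0.2698 0.2028] [0.5044 0.1688 0.2037]
nest [-0.57  0.53  1.72 -0.    0.9  -1.93]
matg [-0.19  0.4   1.96 -0.    0.78 -0.39]
side [-0.19  0.47  2.   -0.    0.67 -1.96]Traceback (most recent call last):
  File "<stdin>", line 5, in <module>
    return _wrapfunc(a, 'round', decimals=decimals, out=out)
    return _wrapit(obj, method, *args, **kwds)
    result = getattr(arr, method)(*args, **kwds)
TypeError: unsupported operand type(s) for *: 'NoneType' and 'float'
```

```bash
python3 - <<'E'
s=open('m.py').read().replace('for n,B in((','def main():\n  for n,B in((',1)
a,b=s.split('def main():\n'); b='\n'.join('  '+l if i else l for i,l in enumerate(b.split('\n')))
open('m.py','w').write(a+'def main():\n'+b+'\nif __name__=="__main__": main()\n')
E
python3 - <<'E'
from h import *
import m
def t(nm,P,y):
    k=r.solve_ik([float(v) for v in P],q(y)); print(nm,y,None if k is None else np.round(k,2))
for z in(.16,.25,.35):
    for y in(HY+90,HY-90,HY,HY+180): t(f"hook{z}",(*hk(10),z),y)
for y in (HY+90,HY-90): t("mat",(*MAT,.06),y); t("hk-70",(*hk(-70),.16),y); t("hk-30",(*hk(-30),.16),y)
for y in (16.5,196.5): t("lampA",(.57,.2395,.27),y); t("lampB",(.506,.251,.291),y+70.5);t("lampBhi",(.506,.251,.35),y+70.5)
g=lambda h,s,v:(h>45)&(h<85)&(s>90)
m.desc("green",m.reg("side",(340,450,470,600),g)); m.desc("gwire",m.reg("side",(340,450,470,540),m.red))
E
```

```text
hook0.16 101.3 None
hook0.16 -78.7 None
hook0.16 11.3 None
hook0.16 191.3 None
hook0.25 101.3 None
hook0.25 -78.7 None
hook0.25 11.3 None
hook0.25 191.3 None
hook0.35 101.3 None
hook0.35 -78.7 None
hook0.35 11.3 None
hook0.35 191.3 None
mat 101.3 [-0.19  0.47  2.   -0.    0.67 -1.96]
hk-70 101.3 None
hk-30 101.3 None
mat -78.7 [-0.19  0.47  2.   -0.    0.67  1.18]
hk-70 -78.7 None
hk-30 -78.7 None
lampA 16.5 [ 0.27  0.51  1.22 -0.    1.41 -0.01]
lampB 87.0 [ 0.32  0.39  1.35 -0.    1.4  -1.19]
lampBhi 87.0 [ 0.32  0.37  1.23 -0.    1.54 -1.19]
lampA 196.5 None
lampB 267.0 [ 0.32  0.39  1.35 -0.    1.4   1.95]
lampBhi 267.0 [ 0.32  0.37  1.23 -0.    1.54  1.95]
green 1859 med [ 0.2947 -0.228   0.0126] z5-95 [0.01  0.019] rect [ 0.2964 -0.2232] [0.09  0.099] 23.6
gwire 196 med [ 0.243  -0.2467  0.1767] z5-95 [0.173 0.181] rect [ 0.2477 -0.2447] [0.116 0.006] 22.5
```

`hk` takes metres, so my call was at fault, not the reach. Continuing.

Run:
```python
from h import *
for x,z in((.01,.13),(.01,.3),(-.07,.16)):
  for y in(HY+90,HY-90): 
    k=r.solve_ik([*hk(x),z],q(y)); print(x,z,y,None if k is None else np.round(k,2))
p=r.read_state()["eef_pos"]
r.move_straight([p[0],p[1],.40],speed=.3)
command_gripper(.05,40)
r.reach([*NEST,.20],q(78.3)); st("above")
r.move_straight([*NEST,.099],speed=.12,max_force=8); st("down")
command_gripper(.0,40); st("grip")
r.move_straight([*NEST,.125],speed=.06); st("lift")
im,P=cloud("side"); save(cv2.resize(im[240:360,250:400],(750,600)),"pics/lift.png")
```

```text
0.01 0.13 101.3 [-0.09  0.63  1.42 -0.    1.1  -1.86]
0.01 0.13 -78.7 [-0.09  0.63  1.42 -0.    1.1   1.28]
0.01 0.3 101.3 [-0.09  0.49  1.17 -0.    1.48 -1.86]
0.01 0.3 -78.7 [-0.09  0.49  1.17 -0.    1.48  1.28]
-0.07 0.16 101.3 [-0.14  0.46  1.62 -0.    1.06 -1.91]
-0.07 0.16 -78.7 [-0.14  0.46  1.62 -0.    1.06  1.24]
above t 3.88 p [ 0.4814 -0.2151  0.2002] F [-0.4 -0.8 -0.4] w 0.0496 gf 0.0
down t 4.87 p [ 0.4815 -0.2159  0.0996] F [-0.2 -0.7  0. ] w 0.0502 gf 0.0
grip t 5.33 p [ 0.4812 -0.2157  0.0994] F [0.2 0.1 3.4] w 0.0063 gf 39.0
lift t 5.92 p [ 0.481  -0.2157  0.1252] F [-1.   0.8 -2.8] w 0.0063 gf 38.9
```

View pics/lift.png

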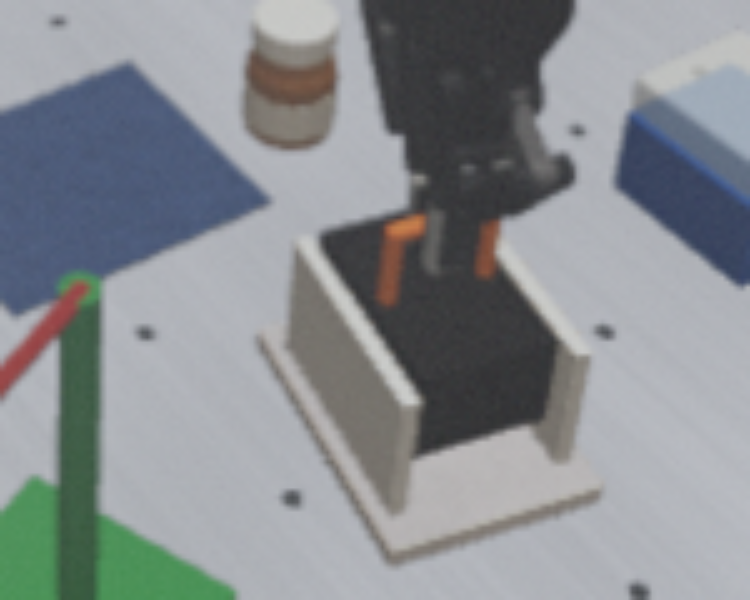

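The cover is lifted level between the cheeks, with the loop between the fingers at (430,250). Next: carry it to the mat, set it down, let go and look.

Run:
```python
from h import *
r.move_straight([*NEST,.205],speed=.12)
r.move_straight([*MAT,.20],q(HY),speed=.1); st("over")
r.move_straight([*MAT,.10],speed=.12)
print(r.move_straight([*MAT,.087],speed=.03,max_force=5)); st("set")
command_gripper(.05,40); r.hold(.2); st("open")
p=r.read_state()["eef_pos"]
r.move_straight([p[0],p[1],.20],speed=.2)
import m
for n in("side","scene"):
    im,P=cloud(n); np.savez(n+"1.npz",im=im,P=P); m.D[n]=dict(im=im,P=P)
    b=(330,330,520,480) if n=="side" else (290,290,440,440)
    m.desc(n+" top",m.reg(n,b,m.dark,(.04,.056))); m.desc(n+" loop",m.reg(n,b,m.org,(.072,.1)))
save(cv2.resize(m.D["side"]["im"][190:340,180:380],(800,600)),"pics/mat.png")
```

```text
over t 9.07 p [ 0.4371 -0.0067  0.2   ] F [-0.2 -0.4 -2.9] w 0.0064 gf 38.9
True
set t 10.44 p [ 0.4375 -0.0065  0.0904] F [-0.9  0.3  5.8] w 0.0066 gf 39.7
open t 11.12 p [ 0.4369 -0.0064  0.0898] F [-0.3  0.   0. ] w 0.0501 gf 0.0
side top 572 med [ 0.4255 -0.0149  0.0489] z5-95 [0.042 0.051] rect [ 0.4359 -0.0088] [0.088 0.061] 10.9
side loop 41 med [ 0.4365 -0.0145  0.0871] z5-95 [0.084 0.089] rect [ 0.4365 -0.0083] [0.007 0.046] 12.5
scene top 537 med [ 0.4465 -0.0112  0.0476] z5-95 [0.043 0.051] rect [ 0.4763 -0.0088] [0.078 0.174] 89.1
scene loop 40 med [ 0.4388 -0.007   0.0872] z5-95 [0.084 0.091] rect [ 0.4392 -0.007 ] [0.009 0.05 ] 12.1
```

View pics/mat.png

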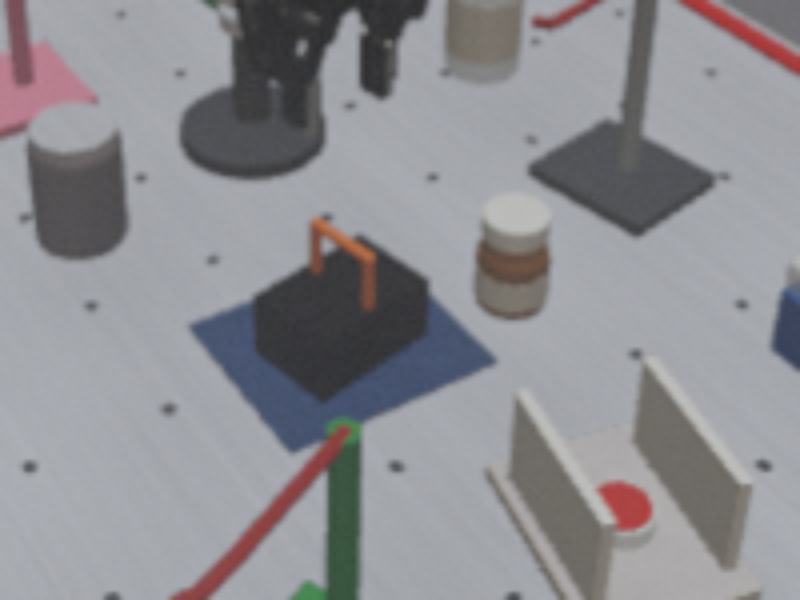

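The cover stands upright on the mat at about (0.437,-0.008) with the loop free, and the dish is exposed (red disc at 625,505). Next: take it by its sides and bring it in front of the hook.

Run:
```python
from h import *
C=(.437,-.0078)
command_gripper(.085,40)
r.reach([*C,.16],q(HY+90))
print(r.move_straight([*C,.047],speed=.1,max_force=6)); st("down")
command_gripper(.05,60); st("grip")
r.move_straight([*C,.156],speed=.12); st("lift")
r.move_straight([*hk(-.075),.156],speed=.12); st("pre")
for n,b in(("side",(165,150,395,315)),("scene",(230,150,390,270))):
    im,P=cloud(n); np.savez(n+"2.npz",im=im,P=P)
    import m; m.D[n]=dict(im=im,P=P); m.desc(n+" loop",m.reg(n,(0,0,800,600),lambda h,s,v:m.org(h,s,v)&(P[...,1]>-.08)&(P[...,1]<.09)&(P[...,0]<.62)&(P[...,0]>.45),(.15,.25)))
    save(cv2.resize(im[b[1]:b[3],b[0]:b[2]],None,fx=3,fy=3),"pics/pre_%s.png"%n)
```

```text
False
down t 15.05 p [ 0.4373 -0.0078  0.0474] F [ 0.4  0.9 -0.1] w 0.0851 gf 0.0
grip t 15.41 p [ 0.4372 -0.0075  0.048 ] F [-2.5  2.7 10.6] w 0.0605 gf 64.6
lift t 16.47 p [ 0.4365 -0.0077  0.1553] F [-0.   0.4 -2.1] w 0.0608 gf 65.2
pre t 17.43 p [0.5342 0.0013 0.1556] F [ 0.  -0.2 -2. ] w 0.0611 gf 65.2
side loop 54 med [0.529  0.0207 0.1918] z5-95 [0.162 0.198] rect [0.53   0.0112] [0.006 0.031] 9.9
scene loop 0
```

View pics/pre_side.png

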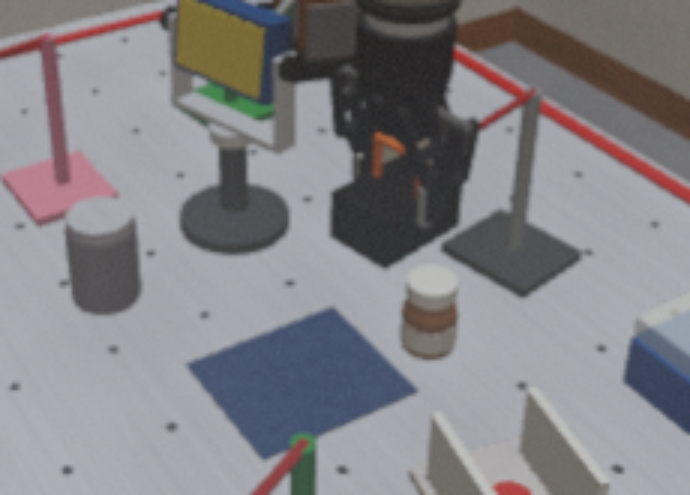

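The cover is held upright by its sides with the loop bar at z = 0.193, in line with the wire behind it. Next: thread the loop onto the wire and lower it.

Run:
```python
from h import *
print("adv hit",r.move_straight([*hk(.012),.156],speed=.08,max_force=6)); st("in")
if abs(r.read_state()["eef_pos"][0]-hk(.012)[0])<.004:
    print("low hit",r.move_straight([*hk(.012),.137],speed=.03,max_force=4)); st("low")
im,P=cloud("side"); np.savez("side3.npz",im=im,P=P); save(cv2.resize(im[150:290,230:390],(800,600)),"pics/hang.png")
```

```text
adv hit False
in t 18.77 p [0.6199 0.0183 0.156 ] F [-0.7  0.6 -2.9] w 0.0605 gf 65.2
low hit True
low t 19.27 p [0.6201 0.0183 0.1414] F [-0.1 -0.2  3.8] w 0.0609 gf 66.0
```

View pics/hang.png

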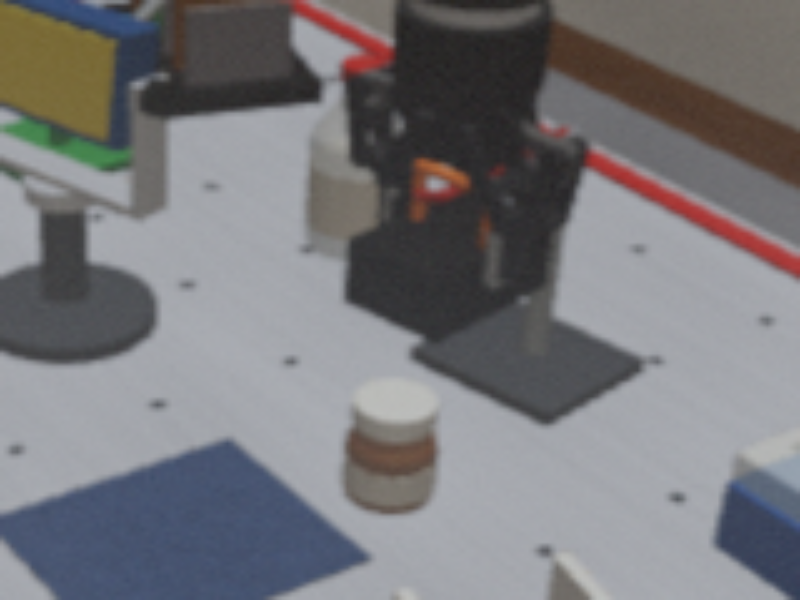

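The red wire shows inside the loop at (437,185), and contact came at the predicted height (TCP 0.141). Next: release, back off upward, then re-measure cover, dish and lamp.

Run:
```python
from h import *
import m
command_gripper(.085); r.hold(.3); st("open")
r.move_straight([*hk(.012),.40],speed=.2)
for n,b in(("side",(330,160,420,300)),("scene",(400,220,560,370))):
    im,P=cloud(n); np.savez(n+"4.npz",im=im,P=P); m.D[n]=dict(im=im,P=P)
    near=lambda h,s,v:(np.hypot(P[...,0]-.618,P[...,1]-.018)<.06)
    A=(0,0,800,600)
    m.desc(n+" loop",m.reg(n,A,lambda h,s,v:m.org(h,s,v)&near(h,s,v),(.15,.25)))
    m.desc(n+" ctop",m.reg(n,A,lambda h,s,v:m.dark(h,s,v)&near(h,s,v),(.134,.15)))
    m.desc(n+" dish",m.reg(n,A,lambda h,s,v:m.red(h,s,v)&(np.hypot(P[...,0]-.482,P[...,1]+.216)<.035),(.015,.035)))
save(cv2.resize(m.D["side"]["im"][150:290,230:390],(800,600)),"pics/hung.png")
st()
```

```text
open t 19.99 p [0.6195 0.0184 0.1407] F [0.8 0.5 0.6] w 0.0852 gf 0.0
side loop 53 med [0.6203 0.0062 0.1781] z5-95 [0.157 0.183] rect [0.6195 0.0174] [0.009 0.05 ] 8.0
side ctop 466 med [0.6077 0.0109 0.1425] z5-95 [0.135 0.145] rect [0.619  0.0183] [0.09  0.063] 11.3
side dish 98 med [ 0.4855 -0.2161  0.0253] z5-95 [0.024 0.028] rect [ 0.4873 -0.2157] [0.031 0.023] 71.5
scene loop 58 med [0.6226 0.0165 0.1804] z5-95 [0.171 0.184] rect [0.627  0.0141] [0.042 0.042] 67.7
scene ctop 563 med [0.6279 0.0102 0.1422] z5-95 [0.137 0.145] rect [0.6199 0.0175] [0.091 0.063] 11.3
scene dish 74 med [ 0.4793 -0.2154  0.0247] z5-95 [0.023 0.028] rect [ 0.4791 -0.2157] [0.03  0.023] 87.7
 t 21.54 p [0.6201 0.0184 0.3989] F [ 0.4 -0.7 -0.8] w 0.0852 gf 0.0
```

View pics/hung.png

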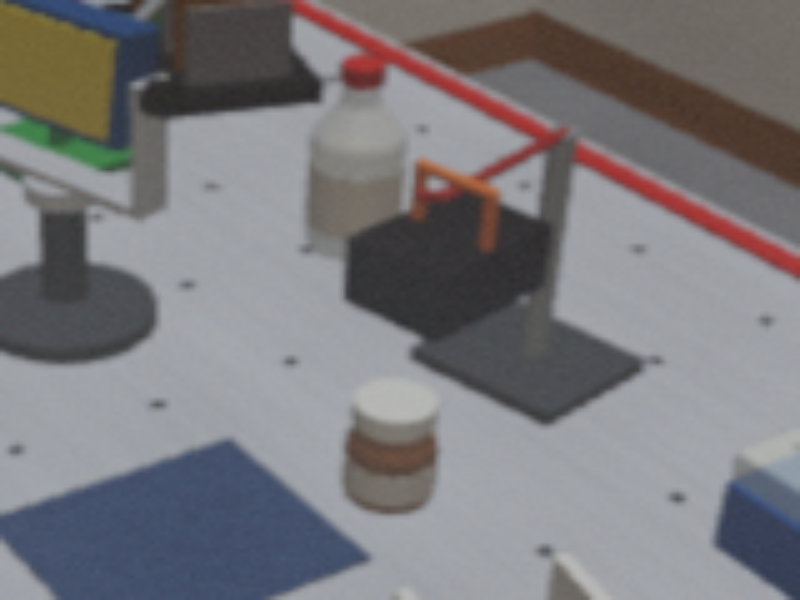

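The cover hangs level on the hook at (0.6195,0.018), loop seated and top at z = 0.142. The dish is at (0.482,-0.216,0.024). Now the lamp: grip the bar, swivel to yaw 87°, tilt to 0.383.

```bash
cat >> h.py <<'E'
L=np.array([.5047,.2210,.2]); DISH=np.array([.4815,-.2157,.024])
_d=DISH-L; YT=degrees(atan2(-_d[1],-_d[0])); TT=atan2(-_d[2],hypot(_d[0],_d[1]))
def bar(yaw,t):
    a=radians(yaw); h=.06*cos(t)-.068*sin(t); return L+np.array([h*cos(a),h*sin(a),.06*sin(t)+.068*cos(t)])
def lp(yaw,t,dz=0): b=bar(yaw,t); return [b[0],b[1],b[2]+.006+dz]
def lamp(s):
    import m; A=(0,0,800,600); out=[]
    for n in("side","scene"):
        im,P=cloud(n); np.savez(n+s+".npz",im=im,P=P); m.D[n]=dict(im=im,P=P)
        near=np.linalg.norm(P-L,axis=-1)<.14
        for k,f,z in(("face",m.yel,(.14,.26)),("bar",m.org,(.25,.33)),("head",m.blue,(.14,.3))):
            Q=m.reg(n,A,lambda h,s_,v:f(h,s_,v)&near,z)
            if len(Q)<25: continue
            for _ in range(3):
                c=Q.mean(0); V=np.linalg.svd(Q-c,full_matrices=False)[2]
                if k=="face": e=np.abs((Q-c)@V[2]); Q=Q[e<.004]
            if k=="head": m.desc(n+" head",Q); continue
            v=V[2] if k=="face" else V[0]
            if k=="face": v=v*np.sign(v[1]); print(n,k,len(Q),c.round(4),"yaw",round(degrees(atan2(v[1],v[0])),2),"tilt",round(asin(v[2]),3))
            else: v=v*np.sign(v[0]); print(n,k,len(Q),"mid",((Q.min(0)+Q.max(0))/2).round(4),"yaw",round(degrees(atan2(v[1],v[0]))+90,2),"zmed",np.median(Q[:,2]).round(4))
E
python3 - <<'E'
from h import *
print(YT,TT)
command_gripper(.045,30)
r.reach(lp(16.5,-.11,.08),q(16.5))
print(r.move_straight(lp(16.5,-.11),speed=.1,max_force=6)); st("at bar")
command_gripper(.0,30); st("grip")
for y in np.linspace(16.5,YT,8)[1:]: r.move_straight(lp(y,-.11),q(y),speed=.06)
st("swiv")
for t in np.linspace(-.11,TT,6)[1:]: r.move_straight(lp(YT,t),q(YT),speed=.06)
st("tilt"); r.hold(.2)
command_gripper(.045); st("open")
r.move_straight(lp(YT,TT,.12),speed=.2)
r.reach([.45,.05,.42],q(60))
lamp("5"); st()
import m; save(cv2.resize(m.D["scene"]["im"][140:310,220:420],(800,600)),"pics/lamp.png")
E
```

```text
86.9589794957577 0.3826210812684272
False
at bar t 24.59 p [0.5694 0.2401 0.2678] F [ 0.3  0.  -0. ] w 0.045 gf 0.0
grip t 24.98 p [0.5698 0.2403 0.2678] F [3.8 1.2 2.5] w 0.0107 gf 29.6
swiv t 27.43 p [0.508  0.2894 0.2679] F [-0.2  6.9  4.3] w 0.0108 gf 30.0
tilt t 28.93 p [0.5064 0.253  0.2941] F [-1.6  6.5 12.8] w 0.0109 gf 30.3
open t 29.56 p [0.5061 0.2509 0.2909] F [-0.1  0.6 -0.5] w 0.0452 gf 0.0
side face 568 [0.5018 0.2078 0.1978] yaw 87.58 tilt 0.378
side bar 109 mid [0.5049 0.2505 0.2885] yaw 87.6 zmed 0.2888
side head 303 med [0.5001 0.2059 0.2373] z5-95 [0.232 0.242] rect [0.5032 0.2073] [0.026 0.118] 87.9
scene face 153 [0.5086 0.2019 0.2079] yaw 87.85 tilt 0.357
scene bar 110 mid [0.5053 0.2514 0.2887] yaw 87.62 zmed 0.2902
scene head 409 med [0.5133 0.2075 0.2362] z5-95 [0.216 0.242] rect [0.5067 0.2088] [0.031 0.161] 89.6
 t 31.26 p [0.4505 0.0511 0.4195] F [0.  0.4 0.1] w 0.0448 gf 0.0
```

View pics/lamp.png

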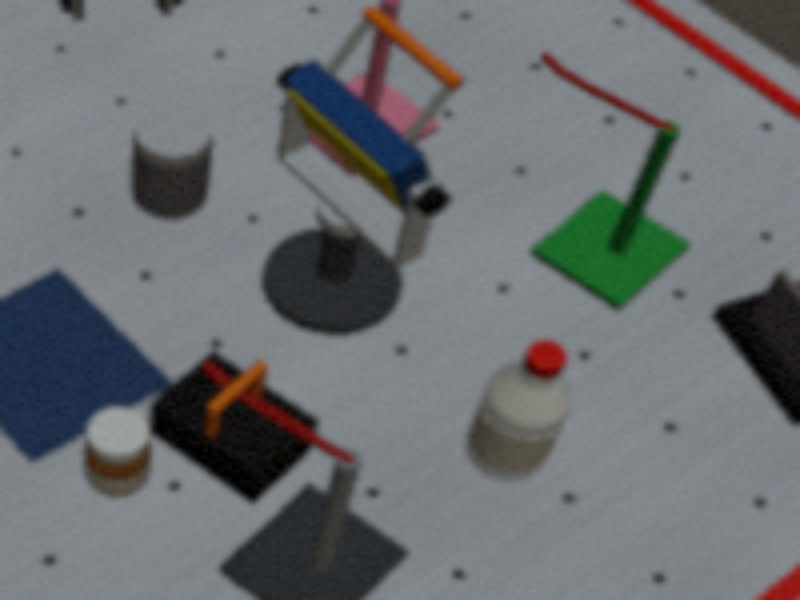

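The picture shows the lamp's yellow face turned towards the nest and the cover still hanging on the red hook at (235,400). The measured head yaw is about 87.6° against a target of 87.0°, and the tilt about 0.37–0.38 against 0.383. Both are within measurement noise and nothing is touched, so I'm handing in.

```bash
python3 -c "
from h import *
print(r.finish_job())"
```

```text
the job is handed in; nothing more can be done
None
```

I handed the job in after about 31 s of robot time: the cover stood on the mat, was let go, and now hangs upright on the red hook, and the lamp points at the dish to within about 1° as measured, with bottle, tip box, canister and jar not touched.

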